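# Raise the basket stand with the tommy bar

## Task

Take the green-handled bar from the tool block and use it in the holes of the grey collar of the blue screw stand to turn the collar clockwise (seen from above) until its red mark is in line with the yellow pointer. The dark steel keeper claws over the rim stop the bar part of the way, so lift it out, move it back to another hole and push again. At the end leave the bar standing upright in a hole of the collar and let go.

Things in the scene. Friction and masses are not known exactly. Their poses are not given: they have to be found in the camera images.
- bar: Tommy bar standing upright, 126 mm long, 0.2 kg. From below: steel pin 14 mm thick, 26 mm long, its lowest 8 mm tapering to 5 mm; steel foot disc 30 mm across, 10 mm high; round green handle 24 mm thick, 90 mm high. Origin at the pin's lower end, z up the bar: the handle spans z = 36 to 126 mm. Held in a collar hole it turns freely about its own axis. It starts in a hole of the rack.
- rack: Fixed wooden tool block 45 mm high, 62 mm (x) by 245 mm (y), origin under its centre. Three holes at y = -85, 0, 85 mm, in any order: the bar (its foot disc rests on the block, pin 26 mm deep; lift straight up) and two awls not needed, with yellow and red pear-shaped handles 32 mm wide, 32 mm lower than the bar.
- jack: Blue screw stand, fixed, base 250 mm across. Origin on its upright axis at table height; x points at the pointer. Grey collar 184 mm across, top at z = 70 mm (turns, does not rise), six holes 20 mm wide, 30 mm deep, 60 degrees apart, 70 mm from the axis. The bar's pin fits loosely, foot disc on the collar, pin end at z = 44 mm. Central wooden plate 90 mm across, top z = 97 mm, rises to 108.
- pointer (a point): Tip of the yellow pointer on the stand, 100 mm from its axis, z = 70 mm, beside the collar. Three dark steel claws 16 mm wide, up to z = 92 mm, reach over the rim to 64 mm from the axis, centred 68, 188 and 308 degrees clockwise (from above) from the pointer. A bar in a hole must stay 20 degrees or more from a claw's centre line, travelling about 80 degrees: -32 to 48 beside the pointer.
- collar (a joint): Collar angle in rad, growing clockwise seen from above, range -0.4 to 2.5; stays where left (friction 0.12 N m). The red mark, a radial stripe midway between two holes, lies (joint - 1.80) rad clockwise from the pointer, so in line with it at 1.80. Holes lie 30, 90, 150, 210, 270, 330 degrees clockwise from the mark. Starts between -0.19 and 0.19.
Mind the look-alikes: they are no part of the job. Leave any pink look-alike of the bar alone.

How it is judged:
By the outcome, as a careful person would: the job done as asked, in the order asked, and still so for the second after the job is handed in, with the robot touching nothing.
It also fails if it takes over 51 s, if anything falls off the work surface, if the arm or the gripper's body presses on something with over 40 N, if the wrist force passes 120 N, or if a joint passes its speed limit or range.

## Robot

A 7-joint arm with a two-finger parallel gripper is mounted at the origin on the work surface. World frame = base frame: x ahead of the robot, y to its left, z up, the work surface at z = 0. Lengths are in mm, angles in rad, forces in N, time in s.
With the tool pointing down it reaches from about 400 to 875 mm from the base axis. Payload 6.5 kg.
Tool frame: the origin (TCP) lies at the very end of the fingers, on their centre line; the grasp point (between the pads) lies 19 mm behind it; z points along the fingers, y is the line along which they close (so a half turn about z gives the same grasp; the last joint's range is limited). The gripper opens to 88 mm and grips with 3 to 60 N. Pads are 18 mm wide; open, the fingers measure 123 mm over their backs; the gripper's body (75 mm by 187 mm) begins 45 mm behind the grasp point.
Start: joints at [-1.317, 0.536, -0.004, 1.538, 0.003, 1.067, -0.071], TCP at [204.34, 617.038, 238.716] pointing down, gripper open.
Joint ranges: [-2.7, 2.7], [-0.37, 2.16], [-1.27, 1.26], [0.24, 2.4], [-1.31, 4.45], [0.19, 1.91], [-2.76, 2.76]. Speed limits (rad/s): [2.39, 2.39, 3.14, 3.14, 3.14, 3.14, 3.14].

## Interface

Orientations are given as a unit quaternion [x, y, z, w].
In Python, from bench import arm, imaging gives the robot as it stands. The module is installed in compiled form; this text tells all that it offers.
- The arm moves only by the tool arm_command, never from a script. Its argument "steps" is a list of rows, each a list of 2 entries, a list of its own where there are three numbers: the shift along the tool's x, y, z in mm, then the turn about the tool's z in degrees. A call has 1 to 12 rows; each row shifts and turns the commanded pose from where the row before left it, along the tool's axes as they then stand; what a row does not reach is not made up. A row lasts 1/10 s, in which the tool goes at most 50 mm and 8.59 degrees, less where a joint would pass 70% of its speed; a pose out of reach is approached as far as the arm can. A call is refused whole if a number of a shift passes 50 or a number of a turn 8.59, either way. A call with a gripper value outside its range is refused whole. "claw" is the opening in per cent of the stroke, from 0 (shut) to 100 (fully open), set as the call begins (left out, the last holds). The fingers move at their own pace and stop on an object; the grip force is fixed at half the most. Time passes only in rows, so rows that do not move let the fingers close. It gives the time, the measured TCP pose, the force, the opening and the grip force at its end, in the units of the state.
- arm.get_obs(): the state, without advancing time (a new reading comes with each control period).
- imaging.camera(name): name is "side" or "top" or "wrist"; returns the picture (384x512x3 uint8, blue, green, red); there is no depth.
- imaging.camera_info(name): a dict with "fx", "fy", "cx", "cy" (pixels), "R" (3x3) and "t" (3): a world point X has camera coordinates R X + t. Camera axes: x right, y down, z forward; pixel columns grow to the right and rows downward; lengths in mm; the calibration is good to about 2 mm. The wrist camera is an equidistant fisheye: a pixel r from the principal point sees the ray r / f radians off the axis. A picture is of the moment at which its call begins: read the wrist's pose just before it. camera_info takes no time and is no camera call; for the wrist camera it gives the pose at the moment of the call.
- arm.job_done(): hands the job in; it is judged then, once.
The state is a dict: "time": time; "qpos": joint angles; "qd": joint speeds; "joint_torque": joint torques, N m; "eef_pos": TCP position; "eef_rot": TCP orientation; "wrist_force": force on the tool from outside, world axes, zero at the start; "ft_torque": the same for the moment, N m; "width": finger opening in mm; "grip_force": force on a finger pad.
Only numpy, scipy, OpenCV 4.12 (cv2) and the standard library are available. Lean on these libraries where they do the work, as an engineer would, in place of code of your own. Each camera call takes 0.05 s, during which the arm holds its last target. There are 200 camera calls.

## Working session

There is one attempt and no reset: what is moved stays moved. The work goes in short steps, Python scripts to look and compute and a tool call to move; the robot and the scene stay as the last step left them, time stands still between calls to the robot, and variables do not carry over. Pictures are saved under pics/ and viewed, at most 10 in all, crops included, and the job is handed in when it is done.

Besides the shell and the picture viewer there is one more tool, called after "Call:" as a command line: name --argument value ..., lists and objects as JSON in quotes. arm_command: Moves the arm, as the interface text tells. Its arguments: {"type":"object","properties":{"steps":{"type":"array","items":{"type":"array"}},"claw":{"type":"number"}},"required":["steps"]}

```bash
mkdir -p pics
python3 - <<'E'
from bench import arm, imaging
import cv2,numpy as np
o=arm.get_obs(); print(o['time'],o['eef_pos'],o['eef_rot'],o['width'])
a=imaging.camera('top');b=imaging.camera('side')
cv2.imwrite('pics/top0.png',a);cv2.imwrite('pics/side0.png',b)
cv2.imwrite('pics/v0.png',cv2.resize(np.vstack([a,b]),(800,1200))[:, :] [::1][:1200] if 0 else np.hstack([a,b])[:, :][:, ::1] if 0 else cv2.resize(np.hstack([a,b]),(800,300)))
for n in('top','side'):print(n,imaging.camera_info(n))
E
```

```text
0.0 [204.17096604 616.48617578 237.85217101] [ 1.59157890e-01  9.87252776e-01 -8.47735349e-04 -6.26392461e-05] 87.87377473495161
top {'fx': 372.76371723836183, 'fy': 372.76371723836183, 'cx': 248.95394487455988, 'cy': 193.4246528703282, 'R': array([[-0.01107792, -0.99975106, -0.01936729],
       [-0.99869121,  0.01202918, -0.04971085],
       [ 0.04993145,  0.01879125, -0.99857586]]), 't': array([ 78.40709562, 540.83243111, 916.08906288])}
side {'fx': 415.1275553486591, 'fy': 415.1275553486591, 'cx': 260.48370785366956, 'cy': 183.42395263371776, 'R': array([[ 0.99113832, -0.13176651, -0.01680551],
       [-0.1041234 , -0.69211489, -0.71423756],
       [ 0.08248124,  0.70965806, -0.69970157]]), 't': array([-536.14091724,  153.37773967,  753.02796832])}
```

View pics/top0.png

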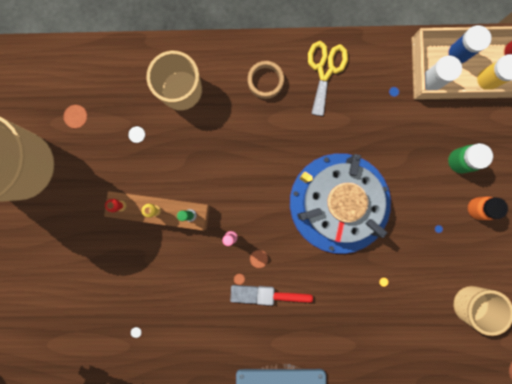

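View pics/side0.png

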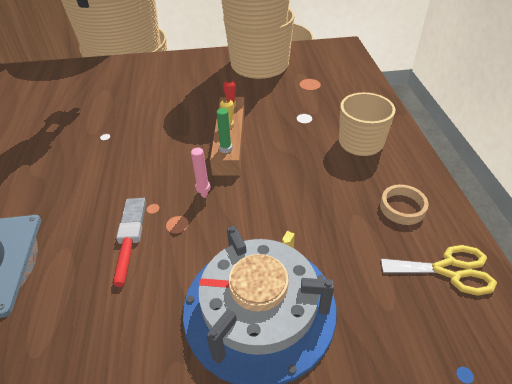

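The top view shows the rack at (105..208, 190..230), with the green bar at (187,215) nearest the pink decoy (230,238). The stand is near (345,203), its pointer at (307,177) and the red mark at (340,232). Next I'll measure these.

```bash
cat > h.py <<'E'
import numpy as np,cv2
from bench import arm,imaging
def cam(n):
    i=imaging.camera_info(n);return i,np.array(i['R']),np.array(i['t'])
def ray(n,p,c=None):
    i,R,t=c or cam(n);x=(p[0]-i['cx'])/i['fx'];y=(p[1]-i['cy'])/i['fy']
    if n=='wrist':
        th=np.hypot(x,y);s=np.sin(th)/max(th,1e-9);d=np.array([x*s,y*s,np.cos(th)])
    else:d=np.array([x,y,1.])
    return -R.T@t,R.T@d
def onz(n,p,z,c=None):
    o,d=ray(n,p,c);return o+d*(z-o[2])/d[2]
def tri(p,q,n='top',m='side'):
    a,u=ray(n,p);b,v=ray(m,q);k=np.linalg.lstsq(np.c_[u,-v],b-a,rcond=None)[0]
    x,y=a+u*k[0],b+v*k[1];return (x+y)/2,np.linalg.norm(x-y)
def mask(im,h0,h1,s=110,v=50,box=None):
    h=cv2.cvtColor(im,cv2.COLOR_BGR2HSV);m=cv2.inRange(h,(h0,s,v),(h1,255,255))
    if h0==0:m|=cv2.inRange(h,(172,s,v),(180,255,255))
    if box:
        k=np.zeros_like(m);k[box[1]:box[3],box[0]:box[2]]=255;m&=k
    return m
def big(m):
    c,_=cv2.findContours(m,cv2.RETR_EXTERNAL,cv2.CHAIN_APPROX_NONE);return max(c,key=cv2.contourArea)
def cen(m):
    y,x=np.nonzero(m);return np.array([x.mean(),y.mean()]),len(x)
E
python3 - <<'E'
from h import *
T=cv2.imread('pics/top0.png');S=cv2.imread('pics/side0.png')
print('camT',ray('top',(0,0))[0],'camS',ray('side',(0,0))[0])
def hull(im,b,h=(45,85)):
    m=mask(im,*h,box=b);c=big(m)[:,0];return c
g=hull(T,(165,190,210,235));print('bar top px',g.min(0),g.max(0))
(c,r)=cv2.minEnclosingCircle(g);print(c,r)
gs=hull(S,(205,95,245,160));print('bar side',gs.min(0),gs.max(0),cv2.fitEllipse(gs))
# stand
bl=mask(T,100,125,130,80,(280,140,400,265));e=cv2.fitEllipse(cv2.convexHull(big(bl)));print('base',e,onz('top',e[0],12)) 
pl=mask(T,8,25,60,120,(320,175,375,230));e=cv2.fitEllipse(cv2.convexHull(big(pl)));print('plate T',e,onz('top',e[0],97))
pl2=mask(S,8,25,60,120,(225,250,295,310));e2=cv2.fitEllipse(cv2.convexHull(big(pl2)));print('plate S',e2,onz('side',e2[0],97),tri(e[0],e2[0]))
hs=cv2.cvtColor(T,cv2.COLOR_BGR2HSV);gr=cv2.inRange(hs,(0,0,100),(180,70,255));gr[:, :295]=0;gr[:,395:]=0;gr[:150]=0;gr[255:]=0
e=cv2.fitEllipse(cv2.convexHull(big(gr)));print('collar T',e,onz('top',e[0],70))
C=onz('top',e[0],70)
for n,im,b1,b2 in(('top',T,(330,220,350,245),(298,168,318,186)),('side',S,(195,275,230,292),(280,230,297,246))):
    r,k=cen(mask(im,0,8,130,80,b1));y,k2=cen(mask(im,20,35,130,100,b2));R_=onz(n,r,70);Y=onz(n,y,70)
    print(n,'red',r,k,R_,'yel',y,k2,Y)
    for P in(R_,Y):
        d=P-C;print(np.hypot(*d[:2]),np.degrees(np.arctan2(d[1],d[0])))
cv2.imwrite('pics/z.png',np.hstack([cv2.resize(T[140:265,280:405],(400,400),interpolation=2),cv2.resize(T[170:260,160:250],(400,400),interpolation=2)]))
E
```

```text
camT [495.25153128  54.66735115 943.18819108] camS [ 485.24933415 -498.88276645  627.43286834]
bar top px [177 211] [192 220]
(184.5, 215.5) 7.648629188537598
bar side [217 108] [229 147] ((223.15985107421875, 126.2132339477539), (10.631281852722168, 47.05510330200195), 174.79351806640625)
base ((337.7206115722656, 205.14898681640625), (92.42138671875, 98.53290557861328), 134.6792755126953) [ 509.97087136 -148.20796979   12.        ]
plate T ((347.3670959472656, 202.18870544433594), (39.34813690185547, 40.53809356689453), 104.83413696289062) [ 515.06316069 -151.53679368   97.        ]
plate S ((258.18341064453125, 282.1925964355469), (57.05223846435547, 60.08354949951172), 89.23418426513672) [ 517.10166277 -165.98742365   97.        ] (array([ 516.76923682, -155.6184932 ,   80.52221237]), np.float64(2.642315429250837))
collar T ((342.1750183105469, 200.3188934326172), (77.1092529296875, 90.3393783569336), 120.93099975585938) [ 520.19537534 -146.17201818   70.        ]
top red [339.35632184 231.29885057] 87 [ 448.29293479 -137.96596035   70.        ] yel [305.72580645 177.29032258] 62 [575.17264412 -62.40562554  70.        ]
72.36919470648236 173.48913706860824
100.19635032174818 56.72244737846017
side red [214.08854167 282.46354167] 192 [ 451.13721048 -139.81490298   70.        ] yel [289.37288136 240.61016949] 59 [580.87605633 -76.83315923  70.        ]
69.3501481438918 174.74048836010488
92.14131758066898 48.80977914000976
```

View pics/z.png

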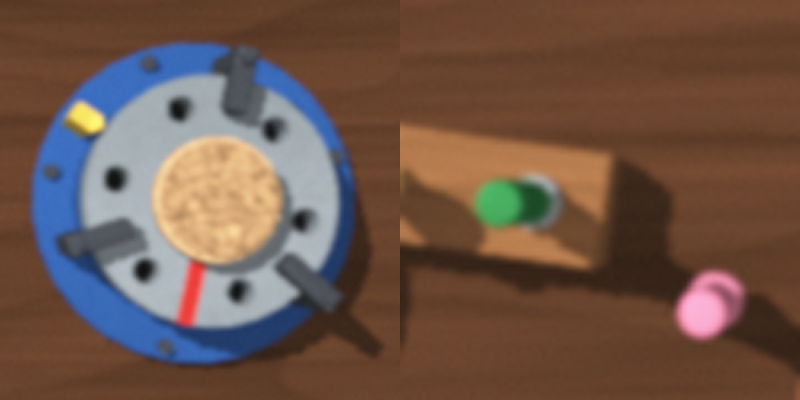

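The enlarged crop shows six dark holes, the red mark at crop (190,295), the pointer near (85,118), and the green handle top at crop (498,204). Holes 60° apart should give the axis accurately, so I'll locate those and the bar top in both views.

Run:
```python
from h import *
T=cv2.imread('pics/top0.png');S=cv2.imread('pics/side0.png')
def dark(im,p,r):
    g=cv2.cvtColor(im,cv2.COLOR_BGR2GRAY).astype(float);x,y=np.round(p).astype(int)
    w=g[y-r:y+r+1,x-r:x+r+1];t=(w.min()+np.median(g[y-r-3:y+r+4,x-r-3:x+r+4]))/2;yy,xx=np.nonzero(w<t);return np.array([x-r+xx.mean(),y-r+yy.mean()])
def fit(P):
    A=np.c_[2*P[:,:2],np.ones(len(P))];s=np.linalg.lstsq(A,(P[:,:2]**2).sum(1),rcond=None)[0];return s[:2],np.sqrt(s[2]+s[:2]@s[:2])
ht=[(280+a/3.2,140+b/3.2) for a,b in((180,108),(275,128),(305,221),(238,291),(145,270),(115,180))]
hs=[(262,247),(304,274),(297,310),(253,330),(213,311),(224,265)]
for n,im,L,r in(('top',T,ht,5),('side',S,hs,6)):
    px=[dark(im,p,r) for p in L];P=np.array([onz(n,p,68) for p in px]);c,R=fit(P);print(n,np.round(px,1).tolist());print('centre',c,P.mean(0),R)
    a=np.degrees(np.arctan2(P[:,1]-c[1],P[:,0]-c[0]));print('ang',a)
    b1,b2=((330,220,350,245),(298,168,318,186)) if n=='top' else ((195,275,230,292),(280,230,297,246))
    for nm,q in(('red',cen(mask(im,0,8,130,80,b1))[0]),('yel',cen(mask(im,20,35,130,100,b2))[0])):
        d=onz(n,q,70 if nm=='red' else 66)[:2]-c;print(nm,np.hypot(*d),np.degrees(np.arctan2(d[1],d[0])))
# bar: top disc centre
print('bar T',onz('top',(182.1,215.9),145), 'S', onz('side',(223.3,113),145))
print(tri((182.1,215.9),(223.3,113)))
g=mask(S,45,85,box=(205,95,245,160));r=[(y,np.nonzero(g[y])[0].mean(),g[y].astype(bool).sum()) for y in range(104,156,5) if g[y].any()];print(np.round(r,1).tolist())
```

```text
top [[335.6, 173.6], [364.5, 180.0], [373.2, 208.4], [353.9, 230.4], [324.6, 223.8], [315.6, 195.4]]
centre [ 516.53234881 -151.86095823] [ 516.47988009 -152.07617636   68.        ] 69.21317867677297
ang [  16.08144873  -43.40970794 -103.58385076 -163.04138356  137.00129638
   76.65465124]
red 69.63970556388693 168.49070241434072
yel 106.71621352175073 56.43186535861454
side [[262.9, 249.2], [302.3, 273.7], [296.7, 315.0], [253.5, 334.0], [213.9, 307.4], [223.3, 264.3]]
centre [ 517.95576394 -158.08824384] [ 518.16626893 -159.47848379   68.        ] 72.85768221055861
ang [  76.88379099   12.30843197  -46.54000208 -102.81697488 -161.79639645
  134.63377211]
red 69.27217386973369 164.7049039437505
yel 105.59124787240496 52.95916416539586
bar T [488.61661798 213.66415204 145.        ] S [494.75298406 202.46772514 145.        ]
(array([491.73523026, 215.32920158, 136.24279753]), np.float64(6.384245598049506))
[[109.0, 222.0, 7.0], [114.0, 222.0, 11.0], [119.0, 222.5, 10.0], [124.0, 223.0, 11.0], [129.0, 223.5, 10.0], [134.0, 223.5, 10.0], [139.0, 224.5, 10.0], [144.0, 224.5, 10.0]]
```

Trusting the near-vertical top view (the hole radius fits at 69.2 mm), I get:

| Item | Value |
|---|---|
| Stand axis | (516.5, -152) |
| Pointer heading | 56.5° |
| Mark heading | about 168° |
| Collar joint | about -0.14 |
| Bar | (489, 214) |

I'll move over the bar.

Call:
arm_command --steps '[[[-33,-24.4,0],0],[[-33,-24.4,0],0],[[-33,-24.4,0],0],[[-33,-24.4,0],0],[[-33,-24.4,0],0],[[-33,-24.4,0],0],[[-33,-24.4,0],0],[[-33,-24.4,0],0],[[-33,-24.4,0],0],[[-33,-24.4,0],0],[[-33,-24.4,0],0],[[-33,-24.4,0],0]]' --claw 70

```text
time: 1.3
eef_pos: [488.8, 213.0, 238.6]
eef_rot: [0.159, 0.987, -0.0, -0.0]
wrist_force: [-0.1, 0.1, -0.3]
width: 61.5
grip_force: 0.0
```

Call:
arm_command --steps '[[[0,0,3],8],[[0,0,3],8],[[0,0,3],8],[[0,0,3],8],[[0,0,3],8],[[0,0,3],8],[[0,0,3],8],[[0,0,3],8],[[0,0,3],8],[[0,0,0],0],[[0,0,0],0]]'

```text
time: 2.4
eef_pos: [488.0, 214.6, 211.6]
eef_rot: [0.708, 0.707, -0.0, 0.0]
wrist_force: [0.0, 0.1, -0.4]
width: 61.5
grip_force: 0.0
```

Run:
```python
from h import *
o=arm.get_obs();print(o['time'],o['eef_pos'],o['eef_rot'],o['width'],o['wrist_force'])
c=cam('wrist');w=imaging.camera('wrist');T=imaging.camera('top')
cv2.imwrite('pics/w1.png',np.hstack([w]));cv2.imwrite('pics/t1.png',T)
m=mask(w,45,85);k=big(m);print(cv2.boundingRect(k),cv2.contourArea(k),cv2.minEnclosingCircle(k),c[0]['fx'],c[0]['cx'],c[0]['cy'])
print(-c[1].T@c[2],c[1])
```

```text
2.4 [488.02297354 214.5989964  211.57155401] [ 7.07706913e-01  7.06506086e-01 -2.73973829e-04  2.15557369e-05] 61.53253160221353 [ 0.01263895  0.13234779 -0.43875204]
(247, 169, 31, 51) 1138.0 ((261.5, 194.10000610351562), 25.144874572753906) 297.3186396354542 257.9229758297409 193.41559238247012
[488.68693847 285.90018242 357.55907489] [[ 9.99996642e-01 -2.55780078e-03  4.16154838e-04]
 [-2.57258610e-03 -9.60506420e-01  2.78245933e-01]
 [-3.11978272e-04 -2.78246069e-01 -9.60509775e-01]]
```

View pics/w1.png

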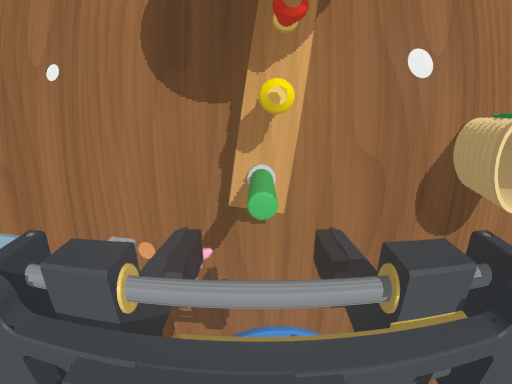

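The wrist view shows the green handle's top disc at (263,204), with yellow and red awls further along the block. Casting that pixel to z=145 gives the bar at (492,216). I'll shift, descend, grip and lift.

Call:
arm_command --steps '[[[1.5,3.5,10],0],[[0,0,20],0],[[0,0,20],0],[[0,0,20],0],[[0,0,20],0],[[0,0,13],0],[[0,0,5.5],0],[[0,0,0],0]]'

```text
time: 3.3
eef_pos: [491.6, 215.9, 102.6]
eef_rot: [0.709, 0.705, -0.001, -0.0]
wrist_force: [-0.5, 0.7, 0.2]
width: 61.3
grip_force: 0.0
```

Call:
arm_command --steps '[[[0,0,0],0],[[0,0,0],0],[[0,0,0],0],[[0,0,0],0],[[0,0,0],0],[[0,0,0],0],[[0,0,0],0]]' --claw 0

```text
time: 4.0
eef_pos: [491.8, 216.2, 103.4]
eef_rot: [0.709, 0.705, 0.0, -0.0]
wrist_force: [-0.4, 0.3, 3.0]
width: 23.2
grip_force: 30.2
```

Call:
arm_command --steps '[[[0,0,-10],0],[[0,0,-25],0],[[0,0,-30],0],[[0,0,-25],0],[[0,0,-15],0],[[0,0,0],0]]'

```text
time: 4.6
eef_pos: [493.0, 216.6, 210.6]
eef_rot: [0.709, 0.705, 0.002, 0.0]
wrist_force: [0.4, -0.0, -1.5]
width: 23.0
grip_force: 30.1
```

Call:
arm_command --steps '[[[-25,3.5,0],0],[[-30,4,0],0],[[-30,4,0],0],[[-30,4,0],0],[[-30,4,0],0],[[-30,4,0],0],[[-30,4,0],0],[[-30,4,0],0],[[-30,4,0],0],[[-30,4,0],0],[[-5,1.5,0],6.7],[[0,0,0],6.7]]'

```text
time: 5.8
eef_pos: [530.3, -86.2, 207.4]
eef_rot: [0.789, 0.614, -0.001, -0.0]
wrist_force: [-0.6, 0.3, -1.0]
width: 23.0
grip_force: 30.2
```

Run:
```python
from h import *
arm.get_obs()
c=cam('wrist');o=arm.get_obs();w=imaging.camera('wrist');T=imaging.camera('top');S=imaging.camera('side')
print(o['time'],o['eef_pos'],o['eef_rot'],o['width'],o['wrist_force'])
cv2.imwrite('pics/w2.png',w);cv2.imwrite('pics/t2.png',T);cv2.imwrite('pics/s2.png',S)
a=cv2.resize(T[130:270,270:410],(400,400));b=cv2.resize(S[90:370,150:430],(400,400))
cv2.imwrite('pics/v2.png',np.vstack([np.hstack([a,b])]))
np.savez('w2.npz',R=c[1],t=c[2])
```

```text
5.8 [530.29664665 -86.23315864 207.37011039] [ 7.88963715e-01  6.14439261e-01 -8.00534021e-04 -9.59326341e-05] 22.98389702793025 [-0.64426671  0.27404839 -0.99190876]
```

View pics/v2.png

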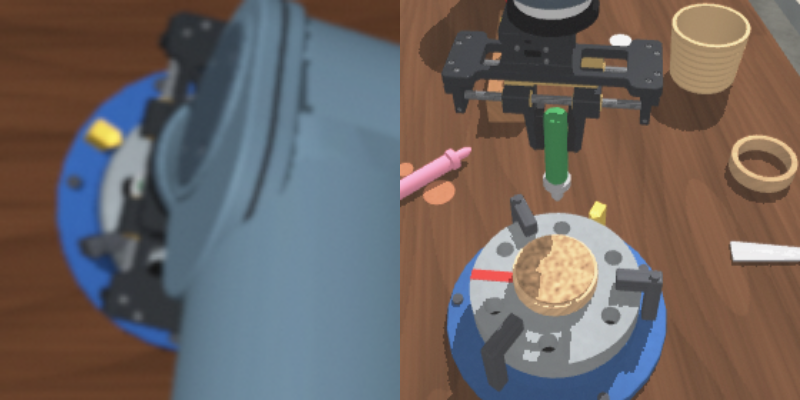

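View pics/w2.png

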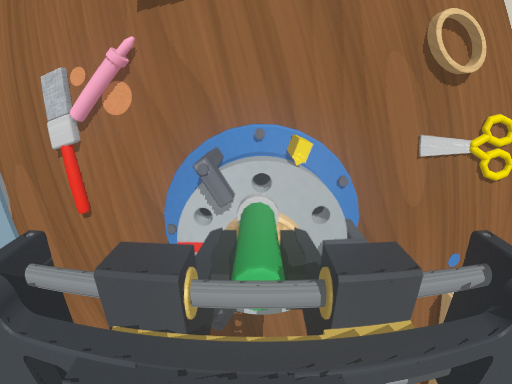

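The side view shows the bar held over the near hole with the pin pointing down. The wrist view shows the hole at (262,182) and the pink decoy lying at (105,80), though it looked upright before. I'll check when that changed from the saved pictures, and measure the bar tip against the hole.

Run:
```python
from h import *
for f in('top0','t1','t2','side0','s2'):
    im=cv2.imread(f'pics/{f}.png');m=mask(im,155,172,60,120)
    try:
        k=big(m);n='top' if f[0]=='t' else 'side';print(f,cv2.boundingRect(k),cv2.contourArea(k),cv2.minAreaRect(k))
    except Exception as e:print(f,'none')
print(onz('top',(230,238),60),onz('top',(228,240),126),onz('side',(204,192),0),onz('side',(199,150),126))
T=cv2.imread('pics/t1.png');a=cv2.resize(T[150:290,150:290],(400,400));S=cv2.imread('pics/s2.png')
b=cv2.resize(S[120:280,190:350],(400,400));cv2.imwrite('pics/v3.png',np.hstack([a,b]))
```

```text
top0 (223, 232, 13, 14) 121.5 ((229.25001525878906, 238.25001525878906), (10.60660171508789, 14.142135620117188), 45.0)
t1 (233, 240, 31, 46) 362.0 ((247.39727783203125, 261.72601318359375), (50.9824104309082, 10.503059387207031), 55.40770721435547)
t2 (233, 241, 31, 45) 381.5 ((247.45327758789062, 262.5322265625), (50.726932525634766, 10.815312385559082), 55.40770721435547)
side0 (191, 148, 19, 50) 489.5 ((200.53558349609375, 172.35617065429688), (49.7722282409668, 13.564239501953125), 82.09283447265625)
s2 (143, 193, 57, 37) 566.0 ((171.56716918945312, 209.21304321289062), (13.888023376464844, 62.737060546875), 61.189208984375)
[434.58831365 117.20922475  60.        ] [434.81651675 116.94591832 126.        ] [437.20971243 129.53519335   0.        ] [441.40804058 116.3599279  126.        ]
```

View pics/v3.png

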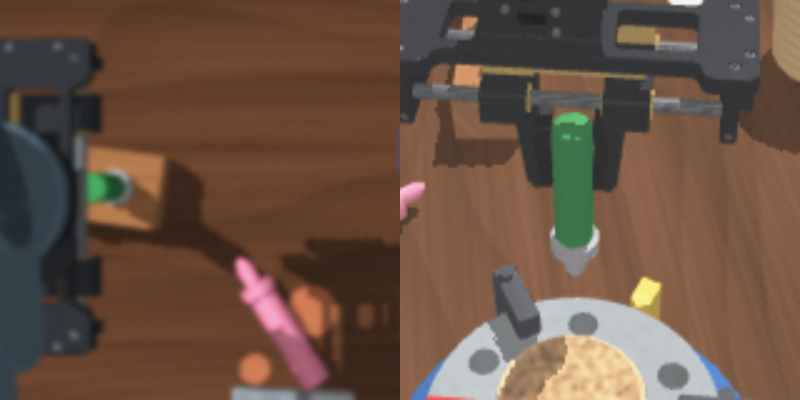

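The decoy was already down at t=2.4 s, when the gripper was above z=210 and well away from it. It toppled on its own, so I'll leave it. Crop 2 shows the bar tip at side px (259.6,228.8) and the hole at (263.2,249.2).

Run:
```python
from h import *
z=np.load('w2.npz');i=imaging.camera_info('wrist');c=(i,z['R'],z['t'])
w=cv2.imread('pics/w2.png')
g=cv2.cvtColor(w,cv2.COLOR_BGR2GRAY)
for p in((262,182),(203,216),(320,214)):
    s=g[p[1]-13:p[1]+14,p[0]-13:p[0]+14];yy,xx=np.nonzero(s<95);q=(p[0]-13+xx.mean(),p[1]-13+yy.mean());print('wrist hole',q,len(xx),onz('wrist',q,69,c))
print('wrist pointer',onz('wrist',(299,158),70,c), onz('wrist',(300,150),70,c))
print('side tip',[onz('side',(259.6,228.8),zz) for zz in(123,)],'hole',onz('side',(263,249.2),69))
# handle axis from side
S=cv2.imread('pics/s2.png');m=mask(S,45,85,box=(240,160,280,225));
for y in range(172,218,6):
    x=np.nonzero(m[y])[0];print(y,x.mean(),len(x),end='; ')
```

```text
wrist hole (np.float64(261.1513157894737), np.float64(178.7828947368421)) 152 [534.90859404 -83.26058036  69.        ]
wrist hole (np.float64(205.0), np.float64(211.5)) 68 [ 470.77366254 -102.37258862   69.        ]
wrist hole (np.float64(317.7413793103448), np.float64(210.13793103448276)) 58 [ 583.33111705 -129.43807772   69.        ]
wrist pointer [575.6144741  -71.84466216  70.        ] [578.28967883 -64.41617829  70.        ]
side tip [array([529.99563163, -87.49052876, 123.        ])] hole [534.70004496 -87.29416816  69.        ]
172 258.5 16; 178 258.5 16; 184 258.5 16; 190 258.5 16; 196 259.0 15; 202 259.0 15; 208 259.0 15; 214 259.0 15;
```

Call:
arm_command --steps '[[[1.7,3.9,5],0],[[0,0,15],0],[[0,0,15],0],[[0,0,10],0],[[0,0,5],0],[[0,0,5],0],[[0,0,5],0],[[0,0,4],0],[[0,0,3],0],[[0,0,0],0]]'

```text
time: 6.95
eef_pos: [535.1, -83.4, 141.0]
eef_rot: [0.786, 0.618, -0.0, -0.0]
wrist_force: [-0.0, 0.4, -1.8]
width: 23.3
grip_force: 30.2
```

Call:
arm_command --steps '[[[0,0,4],0],[[0,0,3],0],[[0,0,2],0],[[0,0,2],0],[[0,0,0],0]]'

```text
time: 7.45
eef_pos: [535.1, -83.4, 130.0]
eef_rot: [0.786, 0.618, -0.0, -0.0]
wrist_force: [-0.3, 0.4, -1.8]
width: 23.4
grip_force: 30.2
```

Call:
arm_command --steps '[[[-0.1,3.1,0],4],[[-0.27,6.2,0],5],[[-0.27,6.2,0],5],[[-0.27,6.2,0],5],[[-0.27,6.2,0],5],[[-0.27,6.2,0],5],[[-0.27,6.2,0],5],[[-0.27,6.2,0],5],[[-0.27,6.2,0],5],[[-0.27,6.2,0],5],[[-0.27,6.2,0],5],[[0,0,0],0]]'

```text
time: 8.65
eef_pos: [582.6, -125.2, 130.1]
eef_rot: [0.981, 0.193, -0.0, 0.0]
wrist_force: [-0.2, 1.2, -2.0]
width: 23.2
grip_force: 30.3
```

Run:
```python
from h import *
c=cam('wrist');o=arm.get_obs();w=imaging.camera('wrist');S=imaging.camera('side')
print(o['time'],o['eef_pos'],o['eef_rot'],o['width'],o['wrist_force'])
p=o['eef_pos'][:2]-np.array([516.5,-152]);print(np.hypot(*p),np.degrees(np.arctan2(p[1],p[0])))
cv2.imwrite('pics/v4.png',np.hstack([cv2.resize(w,(400,300)),cv2.resize(S[180:380,150:350],(400,400))[:300]]));cv2.imwrite('pics/w4.png',w);cv2.imwrite('pics/s4.png',S)
np.savez('w4.npz',R=c[1],t=c[2])
```

```text
8.65 [ 582.56154055 -125.16612539  130.1031658 ] [ 9.81246748e-01  1.92755804e-01 -1.10420382e-04  8.64876502e-05] 23.222449497034894 [-0.17222122  1.19405308 -2.01364196]
71.30346391587187 22.10674875538364
```

View pics/v4.png

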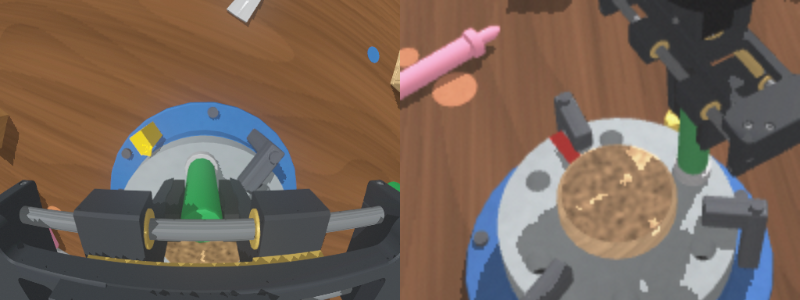

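The side crop shows the red mark at about px (233,255), turned well clockwise. The next hole is at px (256,249) and the bar is standing in its hole. I'll measure both and lift out.

Run:
```python
from h import *
S=cv2.imread('pics/s4.png');c=np.array([518.,-158.])
r,k=cen(mask(S,0,8,130,60,(222,242,248,268)));P=onz('side',r,70);d=P[:2]-c;print('red',r,k,P,np.hypot(*d),np.degrees(np.arctan2(d[1],d[0])))
g=cv2.cvtColor(S,cv2.COLOR_BGR2GRAY)
for p in((256,249),(219,270)):
    w=g[p[1]-8:p[1]+9,p[0]-9:p[0]+10];t=(int(w.min())+int(np.percentile(w,80)))/2
    n,l,s,ce=cv2.connectedComponentsWithStats((w<t).astype(np.uint8));j=l[8,9];q=ce[j]+np.array(p)-(9,8);P=onz('side',q,69);d=P[:2]-c
    print('hole',q,s[j],P,np.hypot(*d),np.degrees(np.arctan2(d[1],d[0])))
```

```text
red [231.9266055 252.8440367] 109 [483.1283013  -87.96731653  70.        ] 78.2343410776949 116.47030364086821
hole [255.33333333 252.05769231] [  0   4  18  13 156] [521.42924949 -91.20523424  69.        ] 66.88273682713813 87.06100973421178
hole [218.5  270.08] [  3   3  12  11 100] [ 459.21473173 -117.51150604   69.        ] 71.37945018451184 145.44277952258673
```

Call:
arm_command --steps '[[[0,-1,-3],0],[[0,0,-8],0],[[0,0,-12],0],[[0,0,-12],0],[[0,0,-10],0],[[0,0,0],0]]'

```text
time: 9.35
eef_pos: [583.2, -124.5, 177.3]
eef_rot: [0.981, 0.193, 0.002, 0.0]
wrist_force: [-1.5, -1.3, -0.9]
width: 22.8
grip_force: 30.3
```

The collar has turned about 50°, which leaves the next hole at about -31°, too close to the claw. I'll put the bar back in the same hole and push about 8° more first.

Call:
arm_command --steps '[[[0,0,10],0],[[0,0,12],0],[[0,0,10],0],[[0,0,6],0],[[0,0,5],0],[[0,0,3],0],[[-0.05,3,0],2],[[-0.15,4,0],3],[[-0.15,4,0],3],[[0,0,0],0],[[0,0,0],0]]'

```text
time: 10.45
eef_pos: [585.5, -134.6, 129.4]
eef_rot: [0.992, 0.125, 0.0, 0.0]
wrist_force: [0.7, -0.0, -2.3]
width: 22.9
grip_force: 30.2
```

Call:
arm_command --steps '[[[0,-2,0],0],[[0,0,-8],0],[[0,0,-12],0],[[0,0,-14],0],[[0,0,-12],0],[[0,0,-8],0],[[0,0,0],0]]'

```text
time: 11.15
eef_pos: [585.8, -132.9, 184.9]
eef_rot: [0.992, 0.124, 0.001, 0.0]
wrist_force: [-0.9, -0.4, -1.9]
width: 22.7
grip_force: 30.3
```

Call:
arm_command --steps '[[[0.5,-10,0],-8],[[0.7,-10,0],-8],[[0.7,-10,0],-8],[[0.7,-10,0],-8],[[0.7,-10,0],-8],[[0.7,-10,0],-8],[[0.7,-10,0],-8],[[0,0,0],0]]'

```text
time: 11.95
eef_pos: [545.6, -76.2, 182.9]
eef_rot: [0.817, 0.576, -0.0, -0.001]
wrist_force: [-0.0, 0.8, -1.3]
width: 23.4
grip_force: 30.3
```

Run:
```python
from h import *
c=cam('wrist');o=arm.get_obs();w=imaging.camera('wrist');S=imaging.camera('side')
print(o['time'],o['eef_pos'],o['eef_rot'],o['width'],o['wrist_force'])
p=o['eef_pos'][:2]-np.array([516.5,-152]);print(np.hypot(*p),np.degrees(np.arctan2(p[1],p[0])))
cv2.imwrite('pics/v5.png',np.hstack([w[100:300,130:390].repeat(2,0).repeat(2,1)[:400,:400],cv2.resize(S[160:360,160:360],(400,400))]));cv2.imwrite('pics/w5.png',w);cv2.imwrite('pics/s5.png',S)
np.savez('w5.npz',R=c[1],t=c[2])
```

```text
11.95 [545.57760915 -76.17701543 182.87934446] [ 8.17220517e-01  5.76324355e-01 -2.37837013e-04 -8.98460049e-04] 23.364002199484126 [-0.02026254  0.84838781 -1.27266853]
81.20734168552848 69.0185141489755
```

View pics/v5.png

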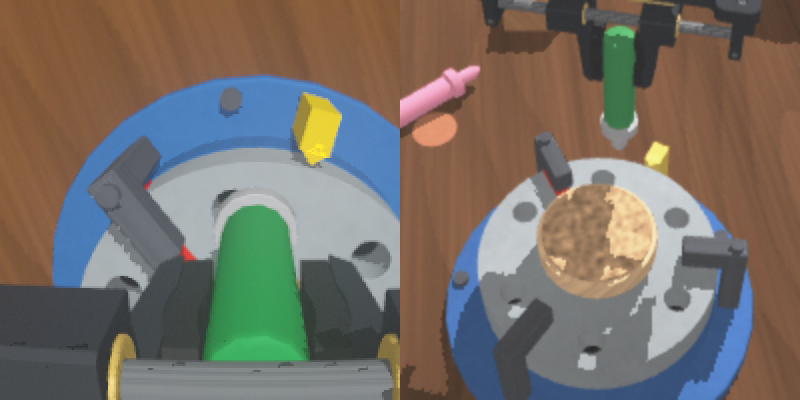

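The side crop shows the bar tip at px (269,233) and the target hole at (261,249). The bar has drifted about 10 mm outward, and the mark is now just under the first claw. Working out the shift.

Run:
```python
from h import *
o=arm.get_obs();S=cv2.imread('pics/s5.png');g=cv2.cvtColor(S,cv2.COLOR_BGR2GRAY)
q0=np.array((261,249));w=g[241:258,250:273];print(w[::2,::2])
tip=onz('side',(269,233),99);tip2=onz('side',(269,222),99+26)
def hol(p,t):
    w=g[p[1]-8:p[1]+9,p[0]-10:p[0]+11];n,l,s,ce=cv2.connectedComponentsWithStats((w<t).astype(np.uint8));j=l[8,10];return ce[j]+np.array(p)-(10,8),s[j]
for p in((261,249),(298,268),(222,266)):
    q,s=hol(p,120);H=onz('side',q,69);d=H[:2]-(518,-158);print(q,s,H,np.hypot(*d),np.degrees(np.arctan2(d[1],d[0])))
print('tip',tip,tip2)
z=np.load('w5.npz');c=(imaging.camera_info('wrist'),z['R'],z['t'])
for p in((115+1,0),):pass
for nm,p,h in(('holeR',(130+185,100+129),69),('pointer tip',(130+158,100+81),70)):
    P=onz('wrist',p,h,c);d=P[:2]-(516.5,-152);print(nm,P,np.hypot(*d),np.degrees(np.arctan2(d[1],d[0])))
a=np.radians(2*np.degrees(np.arctan2(o['eef_rot'][1],o['eef_rot'][0])));print('toolx ang',np.degrees(a))
```

```text
[[204 203 203 204 203 206 205 206 206 204 205 208]
 [204 204 204 203 203 206 207 207 207 204 205 205]
 [202 204 202 201 163 125 128 182 206 207 208 208]
 [203 203 203 139 125 126 126 126 123 206 208 207]
 [204 202 202 121 122 125 126 125 124 208 207 208]
 [202 201 200 122 129 127 127 125 123 208 209 208]
 [140 122 129 125 129 126 144 122 180 229 211 210]
 [128 124 139 132 123 124 126 121 183 197 199 216]
 [124 128 143 136 139 132 124 190 198 215 212 195]]
[261.01129944 248.96610169] [  0   0  21  17 354] [531.50632429 -86.34764171  69.        ] 72.91420468585375 79.32511704258171
[297.90801187 267.94362018] [  0   0  21  17 337] [ 584.60634744 -131.57950399   69.        ] 71.65506352090736 21.63656122434483
[222.04142012 265.9260355 ] [  0   0  21  17 338] [ 465.31076318 -110.475663     69.        ] 70.95574877560978 137.95035240005706
tip [546.06289436 -78.81082244  99.        ] [546.30729565 -77.59373636 125.        ]
holeR [ 584.41136214 -131.59811382   69.        ] 70.90973182364439 16.721283948129603
pointer tip [574.27852864 -77.6167197   70.        ] 94.18721123468946 52.16109389496442
toolx ang 70.06209134387785
```

Call:
arm_command --steps '[[[-12.1,-11.5,0],0],[[0,0,0],-5],[[0,0,10],-5],[[0,0,10],0],[[0,0,8],0],[[0,0,5],0],[[0,0,5],0],[[0,0,4],0],[[0,0,0],0]]'

```text
time: 12.95
eef_pos: [531.6, -84.4, 140.8]
eef_rot: [0.765, 0.644, -0.0, -0.0]
wrist_force: [-0.4, 1.1, -1.2]
width: 23.6
grip_force: 30.3
```

Call:
arm_command --steps '[[[0,0,4],0],[[0,0,4],0],[[0,0,3],0],[[0,0,0],0]]'

```text
time: 13.35
eef_pos: [531.5, -84.4, 129.8]
eef_rot: [0.764, 0.645, -0.0, -0.0]
wrist_force: [-0.0, 0.6, -1.9]
width: 23.0
grip_force: 30.3
```

Call:
arm_command --steps '[[[-0.1,3.0,0],5],[[-0.27,6.1,0],5],[[-0.27,6.1,0],5],[[-0.27,6.1,0],5],[[-0.27,6.1,0],5],[[-0.27,6.1,0],5],[[-0.27,6.1,0],5],[[-0.27,6.1,0],5],[[-0.27,6.1,0],5],[[-0.27,6.1,0],5],[[0,0,0],0]]'

```text
time: 14.45
eef_pos: [577.6, -117.5, 130.1]
eef_rot: [0.965, 0.261, -0.0, 0.0]
wrist_force: [-0.2, -0.1, -0.7]
width: 23.1
grip_force: 30.3
```

```bash
cat > m.py <<'E'
from h import *
import sys
k=sys.argv[1];cw=cam('wrist');o=arm.get_obs();w=imaging.camera('wrist');S=imaging.camera('side');T=imaging.camera('top')
for n,i in(('w',w),('s',S),('t',T)):cv2.imwrite(f'pics/{n}{k}.png',i)
np.savez(f'w{k}.npz',R=cw[1],t=cw[2])
print(o['time'],o['eef_pos'],o['eef_rot'],o['wrist_force'])
for n,im,c,C,box in(('side',S,cam('side'),(518,-158),(170,220,340,350)),('top',T,cam('top'),(516.5,-152),(290,145,400,255)),('wrist',w,cw,(516.5,-153),(0,0,512,384))):
    for nm,h,z in(('red',(0,8),70),('yel',(20,35),66)):
        m=mask(im,*h,130,70);ys,xs=np.nonzero(m)
        L=[]
        for x,y in zip(xs,ys):
            P=onz(n,(x,y),z,c)[:2]-np.array(C);r=np.hypot(*P)
            if (50<r<96 if nm=='red' else 92<r<125):L.append((r,np.degrees(np.arctan2(P[1],P[0]))))
        L=np.array(L)
        if len(L):print(n,nm,len(L),L.mean(0),L.min(0),L.max(0))
E
python3 m.py 6
```

```text
14.45 [ 577.58816284 -117.54187697  130.11043811] [ 9.65391262e-01  2.60805850e-01 -1.15936066e-04  7.61796887e-05] [-0.16798434 -0.13608731 -0.69944446]
side red 87 [81.96880146 65.04811834] [68.48445679 60.69914883] [94.93015386 69.32751235]
side yel 7 [101.79942408  58.83373738] [98.73526757 56.79546657] [107.95879639  59.90218524]
top red 18 [58.8135226  62.42596004] [52.17962791 59.22731106] [66.68910483 66.53312136]
wrist red 591 [79.05822449 62.66605212] [62.93472544 55.50687556] [95.80232338 67.89582127]
wrist yel 1443 [108.72348336  29.554153  ] [  92.09735191 -103.22870807] [124.94968402 163.68264452]
```

```bash
cat > n.py <<'E'
from h import *
import sys
k=sys.argv[1];z=np.load(f'w{k}.npz')
for n,f in(('wrist','w'),('side','s'),('top','t')):
    c=(imaging.camera_info('wrist'),z['R'],z['t']) if n=='wrist' else cam(n)
    im=cv2.imread(f'pics/{f}{k}.png');C=np.array((516.5,-153.5) if n=='wrist' else (518,-158) if n=='side' else (516.5,-152))
    def pts(m,r0,r1):
        L=[]
        for y,x in zip(*np.nonzero(m)):
            P=onz(n,(x,y),70,c)[:2]-C;r=np.hypot(*P);a=np.degrees(np.arctan2(P[1],P[0]))
            if r0<r<r1 and 30<a<100:L.append((P[0],P[1],r,a,x,y))
        return np.array(L)
    for nm,L in(('red',pts(mask(im,0,8,120,70),45,99)),('yel',pts(mask(im,22,34,150,90),88,135))):
        if len(L)<4:print(n,nm,len(L));continue
        print(n,nm,len(L),'mean px',L[:,4:].mean(0))
        for r0 in range(50,130,6):
            s=L[(L[:,2]>=r0)&(L[:,2]<r0+6)]
            if len(s)>3:print('  r',r0,len(s),'ang %.1f [%.1f %.1f]'%(s[:,3].mean(),s[:,3].min(),s[:,3].max()),end='')
        print()
E
python3 n.py 6
```

```text
wrist red 601 mean px [200.38935108 214.12978369]
  r 62 78 ang 62.9 [57.8 68.1]  r 68 113 ang 63.1 [58.3 67.8]  r 74 118 ang 63.1 [58.6 67.7]  r 80 116 ang 63.3 [59.3 67.3]  r 86 106 ang 63.3 [59.5 67.2]  r 92 70 ang 60.3 [55.7 66.0]
wrist yel 931 mean px [201.33941998 167.83673469]
  r 92 36 ang 54.1 [51.7 56.0]  r 98 158 ang 53.4 [47.7 57.8]  r 104 252 ang 51.7 [45.2 57.7]  r 110 273 ang 51.4 [45.2 57.6]  r 116 211 ang 50.9 [45.8 57.4]
side red 93 mean px [273.48387097 245.82795699]
  r 68 17 ang 64.7 [60.7 69.0]  r 74 22 ang 64.8 [60.6 69.3]  r 80 22 ang 65.1 [61.0 69.1]  r 86 21 ang 64.9 [61.3 68.6]  r 92 11 ang 65.1 [61.2 68.5]
side yel 0
top red 21 mean px [321.71428571 190.28571429]
  r 50 5 ang 61.8 [59.2 64.7]  r 56 9 ang 62.9 [59.5 66.5]  r 62 7 ang 62.0 [59.7 65.4]
top yel 0
```

Call:
arm_command --steps '[[[-0.1,2.4,0],2],[[-0.1,2.4,0],2],[[-0.1,2.4,0],2],[[0,0,0],0],[[0,0,0],0]]'

```text
time: 15.1
eef_pos: [580.6, -124.2, 130.2]
eef_rot: [0.978, 0.21, 0.0, 0.0]
wrist_force: [0.2, 0.4, -1.4]
width: 23.4
grip_force: 30.2
```

```bash
python3 m.py 7 >/dev/null; python3 n.py 7
python3 - <<'E'
from h import *
w=cv2.imread('pics/w7.png');m=mask(w,0,8,120,70);ys,xs=np.nonzero(m[150:260,150:280]);xs+=150;ys+=150
for y in range(ys.min(),ys.max()+1,4):
    s=xs[ys==y];print(y,s.min(),s.max(),s.mean(),end=' | ')
print()
y2=mask(w,22,34,150,90)
for y in range(140,200,3):
    s=np.nonzero(y2[y,130:300])[0]+130
    if len(s):print(y,s.min(),s.max(),round(s.mean(),1),end=' | ')
E
```

```text
wrist red 600 mean px [200.53833333 214.14666667]
  r 62 83 ang 57.0 [51.8 62.3]  r 68 115 ang 57.2 [52.2 62.0]  r 74 115 ang 57.2 [52.9 61.6]  r 80 118 ang 57.4 [53.3 61.5]  r 86 109 ang 57.4 [53.7 61.3]  r 92 60 ang 54.4 [49.0 60.2]
wrist yel 960 mean px [189.62604167 173.81770833]
  r 92 36 ang 53.9 [51.6 55.9]  r 98 169 ang 53.0 [46.2 57.9]  r 104 279 ang 50.6 [43.5 57.9]  r 110 297 ang 50.7 [43.8 57.6]  r 116 179 ang 50.1 [44.4 57.4]
side red 96 mean px [277.92708333 247.78125   ]
  r 68 20 ang 59.0 [54.7 63.6]  r 74 22 ang 59.2 [54.9 63.4]  r 80 21 ang 59.2 [55.1 63.2]  r 86 23 ang 59.2 [55.5 62.9]  r 92 7 ang 59.6 [56.5 62.2]
side yel 0
top red 7 mean px [324.57142857 189.57142857]

top yel 0
187 202 202 202.0 | 191 197 200 198.5 | 195 196 197 196.5 | 199 188 197 192.25 | 203 185 200 192.8 | 207 185 203 194.0 | 211 188 206 197.0 | 215 191 209 200.0 | 219 195 212 203.5 | 223 198 215 206.5 | 227 201 218 209.5 | 231 204 210 207.0 | 235 207 207 207.0 | 
155 193 199 196.0 | 158 188 201 194.5 | 161 184 203 193.5 | 164 180 205 192.5 | 167 176 207 191.5 | 170 171 208 189.5 | 173 170 206 188.0 | 176 172 204 188.0 | 179 174 201 187.5 | 182 176 199 187.5 | 185 178 197 187.5 | 188 179 196 187.5 | 191 182 195 188.5 | 194 189 195 192.0 |
```

Call:
arm_command --steps '[[[-0.05,2,0],1.7],[[-0.05,2,0],1.7],[[0,0,0],0],[[0,0,0],0]]'

```text
time: 15.65
eef_pos: [582.1, -127.9, 130.2]
eef_rot: [0.983, 0.181, 0.0, 0.0]
wrist_force: [-0.0, 0.6, -1.1]
width: 22.9
grip_force: 30.2
```

```bash
python3 m.py 8 >/dev/null; python3 n.py 8
python3 - <<'E'
from h import *
w=cv2.imread('pics/w8.png')
cv2.imwrite('pics/v8.png',cv2.resize(w[130:250,130:270],(700,600),interpolation=cv2.INTER_CUBIC))
E
```

```text
wrist red 607 mean px [200.44810544 213.89950577]
  r 62 79 ang 53.8 [48.6 59.1]  r 68 115 ang 54.0 [49.2 58.8]  r 74 117 ang 54.0 [49.6 58.6]  r 80 117 ang 54.2 [50.1 58.2]  r 86 111 ang 54.2 [50.5 58.1]  r 92 68 ang 51.0 [45.8 56.9]
wrist yel 963 mean px [183.57528557 177.81516096]
  r 92 34 ang 53.9 [51.6 56.0]  r 98 172 ang 52.6 [44.6 57.9]  r 104 293 ang 50.2 [42.6 57.8]  r 110 302 ang 50.3 [43.3 57.6]  r 116 162 ang 49.8 [43.7 57.3]
side red 95 mean px [280.24210526 248.98947368]
  r 62 5 ang 53.9 [51.3 57.7]  r 68 21 ang 56.0 [51.7 60.7]  r 74 21 ang 56.2 [52.1 60.1]  r 80 21 ang 55.9 [52.1 59.9]  r 86 21 ang 56.0 [52.4 59.4]  r 92 6 ang 55.9 [53.2 58.9]
side yel 0
top red 8 mean px [327.25  190.625]

top yel 2
```

View pics/v8.png

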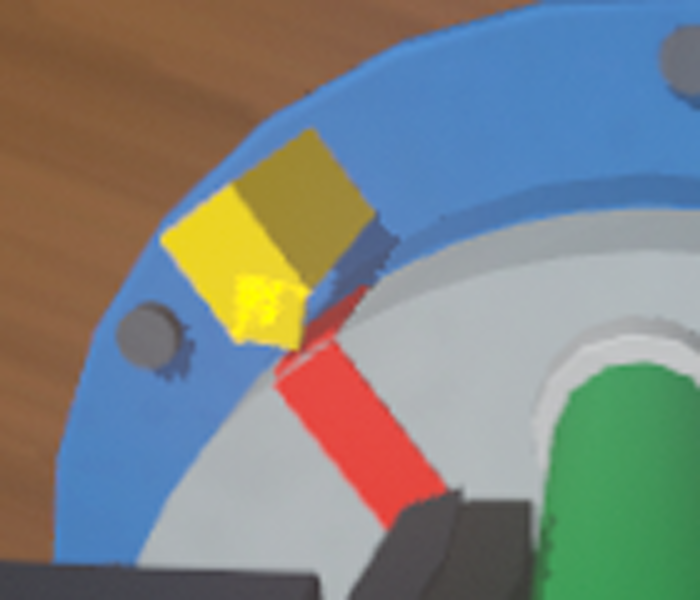

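The close-up shows the red mark's centre line running to the pointer tip at (300,350), so they are nearly in line. The bar stands at the right. I'll centre the bar in its hole, set it down, let go and move up and away, so the top camera can check the alignment unobstructed.

Call:
arm_command --steps '[[[0,-1.5,0],0],[[0,-0.7,1],0],[[0,0,1],0],[[0,0,0],0]]'

```text
time: 16.2
eef_pos: [581.3, -125.7, 128.4]
eef_rot: [0.983, 0.181, 0.0, 0.0]
wrist_force: [-0.7, 0.8, 1.9]
width: 23.2
grip_force: 30.3
```

Call:
arm_command --steps '[[[0,0,0],0],[[0,0,0],0],[[0,0,0],0],[[0,0,0],0],[[0,0,0],0],[[0,0,-8],0],[[0,0,-20],0],[[0,0,-30],0],[[0,0,-30],0],[[0,0,-20],0]]' --claw 70

```text
time: 17.2
eef_pos: [581.9, -126.1, 238.9]
eef_rot: [0.983, 0.181, 0.001, 0.0]
wrist_force: [-0.3, -0.0, -0.1]
width: 61.7
grip_force: 0.0
```

Call:
arm_command --steps '[[[20,-40,0],0],[[20,-40,0],0],[[20,-40,0],0],[[20,-40,0],0],[[20,-40,0],0],[[10,-40,0],0],[[0,0,0],0]]'

```text
time: 17.9
eef_pos: [597.6, 146.0, 235.9]
eef_rot: [0.983, 0.186, -0.0, -0.002]
wrist_force: [-0.6, 1.4, -0.3]
width: 61.5
grip_force: 0.0
```

```bash
python3 m.py 9; python3 n.py 9
```

```text
17.9 [597.63659382 145.97028283 235.85749767] [ 9.82505309e-01  1.86226831e-01 -2.69895846e-04 -1.67677364e-03] [-0.55077542  1.37616317 -0.33071193]
side red 90 [80.45057402 56.11534773] [66.50577109 52.05521492] [93.82038676 60.69914883]
side yel 18 [103.54566657  57.04345964] [97.19903915 53.12103495] [123.491045    59.90218524]
top red 77 [70.63245073 54.79973161] [50.15832098 49.2291666 ] [92.06827497 60.18223232]
top yel 65 [106.62479332  56.2552593 ] [94.33534062 51.62674844] [117.11439647  61.04777522]
wrist yel 290 [104.7505071   61.37716817] [  92.00140959 -101.70324261] [124.97914812 145.30512859]
wrist red 0
wrist yel 49 mean px [398.71428571 238.71428571]
  r 122 10 ang 53.6 [52.4 55.2]  r 128 33 ang 55.9 [53.4 59.0]
side red 94 mean px [280.26595745 248.91489362]
  r 62 4 ang 54.0 [51.3 57.7]  r 68 21 ang 56.0 [51.7 60.7]  r 74 21 ang 56.2 [52.1 60.1]  r 80 21 ang 55.9 [52.1 59.9]  r 86 21 ang 56.0 [52.4 59.4]  r 92 6 ang 55.9 [53.2 58.9]
side yel 0
top red 94 mean px [320.24468085 185.21276596]
  r 50 14 ang 54.4 [48.9 60.2]  r 56 12 ang 54.6 [49.8 59.5]  r 62 11 ang 54.5 [50.7 58.7]  r 68 12 ang 54.9 [50.4 59.0]  r 74 13 ang 54.6 [50.9 58.6]  r 80 12 ang 54.9 [51.6 58.3]  r 86 11 ang 55.0 [51.4 58.5]
top yel 48 mean px [305.66666667 177.47916667]
  r 92 4 ang 56.2 [54.8 57.5]  r 98 10 ang 57.6 [54.9 60.7]  r 104 17 ang 56.8 [52.8 60.8]  r 110 16 ang 57.0 [53.2 60.4]
```

The top view now has the mark at 54.9° and the pointer at about 56.5–57°, which could be a small overshoot. The wrist view suggested about 0°. To remove parallax, I'll put the wrist camera straight above the pointer.

Call:
arm_command --steps '[[[-28,31.7,0],0],[[-28,31.7,0],0],[[-28,31.7,0],0],[[-28,31.7,0],0],[[-28,31.7,0],0],[[-28,31.7,0],0],[[0,0,0],0],[[0,0,0],0]]'

```text
time: 18.85
eef_pos: [508.6, -102.2, 236.7]
eef_rot: [0.984, 0.178, 0.0, -0.0]
wrist_force: [0.6, 0.4, 0.1]
width: 61.6
grip_force: 0.0
```

```bash
python3 m.py 10 | head -1; python3 n.py 10
python3 - <<'E'
from h import *
z=np.load('w10.npz');print(-z['R'].T@z['t']);c=(imaging.camera_info('wrist'),z['R'],z['t'])
w=cv2.imread('pics/w10.png');C=np.array((516.5,-153.))
m=mask(w,22,34,150,60)
L=[]
k=[q for q in cv2.findContours(m,cv2.RETR_EXTERNAL,cv2.CHAIN_APPROX_NONE)[0] if cv2.contourArea(q)>40]
for q in k:
    e=cv2.approxPolyDP(q,2,True)[:,0];P=np.array([onz('wrist',p,70,c)[:2]-C for p in e])
    r=np.hypot(*P.T)
    if r.min()<115 and r.max()<140:
        print(cv2.contourArea(q));print(np.c_[e,r,np.degrees(np.arctan2(P[:,1],P[:,0]))].round(1).tolist())
m=mask(w,0,8,120,70);q=[q for q in cv2.findContours(m,cv2.RETR_EXTERNAL,cv2.CHAIN_APPROX_NONE)[0] if cv2.contourArea(q)>100]
for q in q:
    e=cv2.approxPolyDP(q,2,True)[:,0];P=np.array([onz('wrist',p,70,c)[:2]-C for p in e]);print('red',np.c_[e,np.hypot(*P.T),np.degrees(np.arctan2(P[:,1],P[:,0]))].round(1).tolist())
E
```

```text
18.85 [ 508.57270455 -102.18417562  236.73712505] [ 9.83940809e-01  1.78494618e-01  3.85986065e-04 -8.08663203e-05] [0.59739914 0.39381588 0.14674671]
wrist red 483 mean px [269.87784679 133.44720497]
  r 50 62 ang 53.1 [47.0 59.2]  r 56 62 ang 53.4 [47.6 59.1]  r 62 62 ang 53.6 [48.4 58.5]  r 68 59 ang 53.7 [49.4 58.3]  r 74 63 ang 53.8 [49.6 58.0]  r 80 61 ang 53.9 [50.1 57.8]  r 86 62 ang 53.9 [50.3 57.6]  r 92 7 ang 54.3 [51.2 57.3]
wrist yel 258 mean px [248.97286822 103.29844961]
  r 92 16 ang 54.1 [52.4 56.0]  r 98 68 ang 54.1 [50.3 57.6]  r 104 72 ang 54.1 [50.7 57.5]  r 110 71 ang 54.2 [50.9 57.5]  r 116 31 ang 54.1 [51.2 57.4]
side red 94 mean px [280.26595745 248.91489362]
  r 62 4 ang 54.0 [51.3 57.7]  r 68 21 ang 56.0 [51.7 60.7]  r 74 21 ang 56.2 [52.1 60.1]  r 80 21 ang 55.9 [52.1 59.9]  r 86 21 ang 56.0 [52.4 59.4]  r 92 6 ang 55.9 [53.2 58.9]
side yel 0
top red 92 mean px [320.08695652 185.07608696]
  r 50 14 ang 54.4 [48.9 60.2]  r 56 12 ang 54.6 [49.8 59.5]  r 62 11 ang 54.5 [50.7 58.7]  r 68 12 ang 54.9 [50.4 59.0]  r 74 13 ang 54.6 [50.9 58.6]  r 80 12 ang 54.9 [51.6 58.3]  r 86 11 ang 55.0 [51.4 58.5]
top yel 43 mean px [305.41860465 177.41860465]
  r 92 4 ang 56.2 [54.8 57.5]  r 98 6 ang 58.1 [56.7 59.6]  r 104 16 ang 57.0 [53.5 60.8]  r 110 16 ang 57.0 [53.2 60.4]
[575.67651085 -77.22405785 382.81039056]
230.0
[[247.0, 92.0, 118.4, 51.6], [239.0, 100.0, 116.1, 57.3], [249.0, 113.0, 98.9, 57.3], [256.0, 114.0, 93.8, 54.1], [258.0, 105.0, 100.8, 50.1]]
red [[260.0, 113.0, 92.5, 51.6], [258.0, 117.0, 90.0, 54.1], [253.0, 118.0, 92.1, 57.2], [279.0, 154.0, 45.1, 58.0], [286.0, 148.0, 46.8, 45.9]]
```

From straight above, the pointer (tip and body) is at 54.1° and the mark at 53.9–54.3°, so they are aligned. I'll check that the bar stands upright in the hole, then hand in.

Run:
```python
from h import *
for f,n,b in(('s9','side',(250,150,350,300)),('t9','top',(290,140,400,260))):
    S=cv2.imread(f'pics/{f}.png');k=big(mask(S,45,85,box=b));print(f,cv2.boundingRect(k),cv2.minAreaRect(k))
    i,R,t=cam(n)
    for X in((582,-127,170),(582,-127,80)):
        p=R@np.array(X)+t;print(i['fx']*p[0]/p[2]+i['cx'],i['fy']*p[1]/p[2]+i['cy'])
```

```text
s9 (288, 221, 18, 47) ((296.39117431640625, 243.91468811035156), (15.492694854736328, 46.24799346923828), 4.39870548248291)
298.7589097291934 224.9791385179407
296.037347809752 261.7283108459468
t9 (330, 167, 18, 13) ((338.5000305175781, 173.00001525878906), (9.391485214233398, 16.994115829467773), 63.43495178222656)
343.29474287331396 169.12793750199643
334.221797963988 173.5912943586878
```

```bash
python3 -c "
from bench import arm
print(arm.job_done())"
```

```text
the job is handed in; nothing more can be done
None
```

I turned the collar clockwise until the red mark lined up with the yellow pointer (within about 0.3° from straight above; the coarser top camera read up to 2° past), left the bar upright in a collar hole, released it, and handed the job in at about 19 s; the pink look-alike was already lying down by 2.4 s, before the gripper got near it.

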